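Fit and hold the bayonet cap of a gas sampler

ROBOT

A 7-joint arm with a two-finger parallel gripper is mounted at the origin on the work surface. World frame = base frame: x ahead of the robot, y to its left, z up, the work surface at z = 0. Lengths are in m, angles in rad, forces in N, time in s.
With the tool pointing down it reaches from about 0.425 to 0.875 m from the base axis. Payload 4.7 kg.
Tool frame: the origin (TCP) lies on the centre line of the jaws, within the pads' length; the fingertips stand 11 mm ahead of it and the grasp point (between the pads) lies 8 mm behind it (env.tip_reach is the distance from the TCP to the fingertips, in m); z points along the fingers, y is the line along which they close (so a half turn about z gives the same grasp; the last joint's range is limited). The gripper opens to 85 mm and grips with 20 to 120 N. Pads are 22 mm wide; open, the fingers measure 114 mm over their backs; the gripper's body (76 mm by 85 mm) begins 54 mm behind the grasp point. The pads swing forward as they close: fully open they stand 13 mm farther back than shut.
Start: joints at [1.175, 0.321, -0.07, 1.45, 0.023, 1.371, -0.057], TCP at [0.259, -0.596, 0.242] pointing down, gripper open.
Joint ranges: [-2.86, 2.86], [-0.3, 2.09], [-1.38, 1.24], [0.06, 2.45], [-1.56, 4.7], [0.09, 2.05], [-2.69, 2.69]. Speed limits (rad/s): [2.57, 2.57, 3.14, 3.14, 3.14, 3.14, 3.14].

INTERFACE

Orientations are given as a 3x3 rotation matrix whose columns are the frame's x, y, z axes.
In Python, from bench import env gives the robot as it stands.
- The arm moves only by the shell command python3 -m jog 'ROWS' [OPENING]. ROWS is JSON, a list of rows, each a list of 6 numbers: the shift along the tool's x, y, z in mm, then the turn, a rotation vector about the tool's x, y, z in rad. In form: [[tx, ty, tz, ax, ay, az], ...]. A call has exactly 8 rows; each row is the pose to reach, as a shift and turn from the pose commanded when the call began, along the tool's axes at that moment; what a row does not reach only later rows make up. A row lasts 1/10 s, in which the tool goes at most 50 mm and 8.59 degrees, less where a joint would pass 70% of its speed; a pose out of reach is approached as far as the arm can. A call with a gripper value outside its range is refused whole. OPENING is the gripper's target within -1 to 1 (shut at 1, half-way at 0, fully open at -1), set as the call begins (- or left out, the last holds). The fingers move at their own pace and stop on an object; the grip force is fixed at half the most. Time passes only in rows, so rows that repeat a pose let the fingers close, or fill a call up. It gives the time, the measured TCP pose, the force, the opening and the grip force at its end, in the units of the state.
- env.state(): the state, without advancing time (a new reading comes with each control period).
- env.get_image(name): name is "scene" or "side" or "wrist"; returns a dict with "image" (420x560x3 uint8, blue, green, red), "K" (3x3 intrinsics, pixels), "xyz" and "orientation" of the camera in the world. Camera axes: x right, y down, z forward; pixel columns grow to the right and rows downward; lengths in m; the calibration is good to about 2 mm. The wrist camera is an equidistant fisheye: a pixel r from the principal point sees the ray r / f radians off the axis. A picture is of the moment at which its call begins. There is no depth.
- env.sign_off(): hands the job in; it is judged then, once.
The state is a dict: "time_s": time; "joint_positions": joint angles; "joint_vel": joint speeds; "joint_torque": joint torques, N m; "tool_pos": TCP position; "tcp_rot": TCP orientation; "wrist_force": force on the tool from outside, world axes, zero at the start; "moment": the same for the moment, N m; "grip_width": finger opening in m; "grasp_force": force on a finger pad.
Only numpy, scipy, OpenCV 4.12 (cv2) and the standard library are available. Lean on these libraries where they do the work, as an engineer would, in place of code of your own. Each camera call takes 0.05 s, during which the arm holds its last target. There are 200 camera calls.

TASK

Close the gas sampler: take the wing-handled cap with the two side lugs out of its stand, press it level into the round socket on top of the sampler, lugs in the slots, until its flange sits flush on the rim, and only then turn it clockwise (seen from above) a quarter turn. A spring in the socket pushes the cap back up, so finish while still gripping the cap and holding it pressed flush and turned home. Leave the round-knobbed dust cap, the beaker and the bottle where they are.

Things in the scene. Friction and masses are not known exactly. Their poses are not given: they have to be found in the camera images.
- cap: Cap, 0.12 kg. Origin: centre of its foot, z up. Steel stem 30 mm dia, 20 mm long (foot coned to 22 mm); black flange 64 mm dia at z 20 to 26; grey wing handle at z 26 to 60, 44 mm long in x, 12 mm thick in y. Two lugs on the stem along +x and -x, in line with the wing: reach 21.5 mm from the axis, 9 mm wide, z 4 to 10. Half-turn symmetric. Starts hanging by its flange in either hole of the stand.
- socket_rim (a point): Centre of the top face of the steel socket collar on the sampler, 108 mm above the bench; axes as the sampler's, z up. Collar about 66 mm outside, 36 mm tall. Mouth: 34 mm bore through a rigid 6 mm lip, with two entry slots along +x and -x, 13 mm wide at the bore, open outwards through the side of the lip, which pass the lugs when the cap's x lies along this x (either way round).
- spring_plate (a joint): Spring plate inside the socket bore, 28 mm dia, its top 8 mm below the rim at 0; value = m pressed down. It meets the foot of the cap and pushes up with about 5 N at first touch and 10 N at 0.012, where the cap's flange is on the rim (stem 20 mm deep). If let go, the turned cap rises 4 mm until its lugs meet the lip.
- sampler: White fixed bench instrument, 220 (x) by 240 (y) mm, flat top 72 mm above the bench, socket in the middle of its top. Origin: centre of its underside. In the socket, with the flange on the rim, the lugs are 4 mm below the lip and the cap can turn clockwise seen from above; a stop meets the lugs about 6 degrees past the quarter turn, another prevents turning the other way.
- stand: Aluminium parking block, fixed, 100 mm (x) by 210 mm (y) by 40 mm high, with two vertical 47 mm through holes at y = -55 and +55 mm. Origin: centre of its underside.
- dust_cap: Plain cap in the other hole of the stand: same flange and height as the cap, 40 mm stem without lugs, round grey knob of 26 mm diameter instead of the wing. Not to be used. Origin: centre of its foot, z up.
- beaker: Loose glass beaker, 68 mm diameter, 90 mm tall. Origin: centre of its underside. To be left alone.
- bottle: Loose amber jar, 60 mm diameter, 130 mm tall. Origin: centre of its underside. To be left alone.
Not all that is in view belongs to the job. What is shaped like the cap but red or yellow is not meant.

How it is judged:
By the outcome, as a careful person would: the job done as asked, in the order asked, and still so for the second after the job is handed in, while the arm keeps its last pose, push and grip.
It also fails if it takes over 48 s, if anything falls off the work surface, if the arm or the gripper's body presses on something with over 40 N, if the wrist force passes 120 N, or if a joint passes its speed limit or range.

## Working session

There is one attempt and no reset: what is moved stays moved. The work goes in short steps, Python scripts to look and compute and a shell command to move; the robot and the scene stay as the last step left them, time stands still between calls to the robot, and variables do not carry over. Pictures are saved under pics/ and viewed, at most 10 in all, crops included, and the job is handed in when it is done.

```bash
ls; mkdir -p pics; python3 - <<'E'
from bench import env
import cv2,json,pickle
s=env.state();print({k:s[k] for k in ("time_s","tool_pos","tcp_rot","grip_width","wrist_force")})
for n in("scene","side","wrist"):
    d=env.get_image(n);cv2.imwrite(f"pics/{n}0.png",d["image"]);pickle.dump(d,open(f"pics/{n}0.pkl","wb"))
    print(n,d["K"],d["xyz"],d["orientation"])
a=cv2.imread("pics/scene0.png");b=cv2.imread("pics/side0.png")
E
```

```text
pics
{'time_s': 0.0, 'tool_pos': array([ 0.25872047, -0.59571518,  0.24121172]), 'tcp_rot': array([[ 9.17190378e-01,  3.98448300e-01, -8.73535190e-04],
       [ 3.98449242e-01, -9.17188740e-01,  1.73675075e-03],
       [-1.09191256e-04, -1.94099051e-03, -9.99998110e-01]]), 'grip_width': 0.08545490071974766, 'wrist_force': array([ 0.54841749, -1.12166549, -0.49598352])}
scene [[488.74405309   0.         270.29626966]
 [  0.         488.74405309 218.4457489 ]
 [  0.           0.           1.        ]] [1.08608924 0.39344093 0.62928349] [[-0.62382664  0.46496925 -0.6282069 ]
 [ 0.78156203  0.37221409 -0.50061709]
 [ 0.00105591 -0.80328094 -0.59559938]]
side [[379.29262689   0.         279.0761354 ]
 [  0.         379.29262689 203.26654928]
 [  0.           0.           1.        ]] [0.12198628 0.42776701 0.61746873] [[-0.72486589 -0.44667696  0.52445128]
 [-0.68883047  0.45995407 -0.56031673]
 [ 0.00905708 -0.76741251 -0.64108971]]
wrist [[325.1922621    0.         273.08990051]
 [  0.         325.1922621  210.28814672]
 [  0.           0.           1.        ]] [ 0.33003188 -0.56659238  0.3733038 ] [[ 3.99858543e-01 -8.74134651e-01 -2.75684162e-01]
 [-9.16576404e-01 -3.81643956e-01 -1.19312981e-01]
 [-9.17583110e-04  3.00393913e-01 -9.53814791e-01]]
```

View pics/scene0.png

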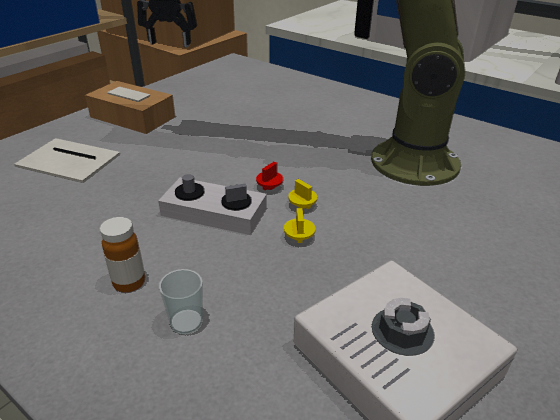

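View pics/side0.png

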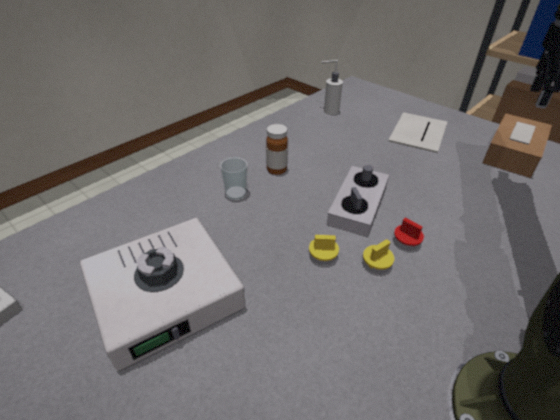

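The scene view shows the wing cap in the stand's near hole at (236,197), the dust cap at (188,187), and the socket at (407,318). In the side view they are at (355,200), (366,177) and (157,264). I'll enlarge these regions to get precise pixels.

```bash
cat > h.py <<'E'
import numpy as np,cv2,pickle
def load(n): return pickle.load(open(f"pics/{n}.pkl","rb"))
def plane(d,px,z):
    px=np.atleast_2d(px).astype(float)
    r=np.c_[px,np.ones(len(px))]@np.linalg.inv(d["K"]).T@np.array(d["orientation"]).T
    c=np.array(d["xyz"]); return c+r*((z-c[2])/r[:,2])[:,None]
def proj(d,P):
    q=(np.atleast_2d(P)-d["xyz"])@np.array(d["orientation"]); q=q@d["K"].T; return q[:,:2]/q[:,2:]
E
python3 - <<'E'
from h import *
t=[]
for n,x,y,w in (("scene0",155,160,120),("scene0",360,275,100),("side0",320,155,80),("side0",115,225,80)):
    im=load(n)["image"]; h=int(w*.75)
    c=cv2.resize(im[y:y+h,x:x+w],(400,300),interpolation=cv2.INTER_CUBIC)
    for k in range(0,w,10):
        p=int(k*400/w); cv2.line(c,(p,0),(p,5 if k%20 else 12),(0,255,0),1); cv2.line(c,(0,p),(5 if k%20 else 12,p),(0,255,0),1)
    t.append(c)
cv2.imwrite("pics/mos.png",np.vstack([np.hstack(t[:2]),np.hstack(t[2:])]))
E
```

```text
(no output)
```

View pics/mos.png

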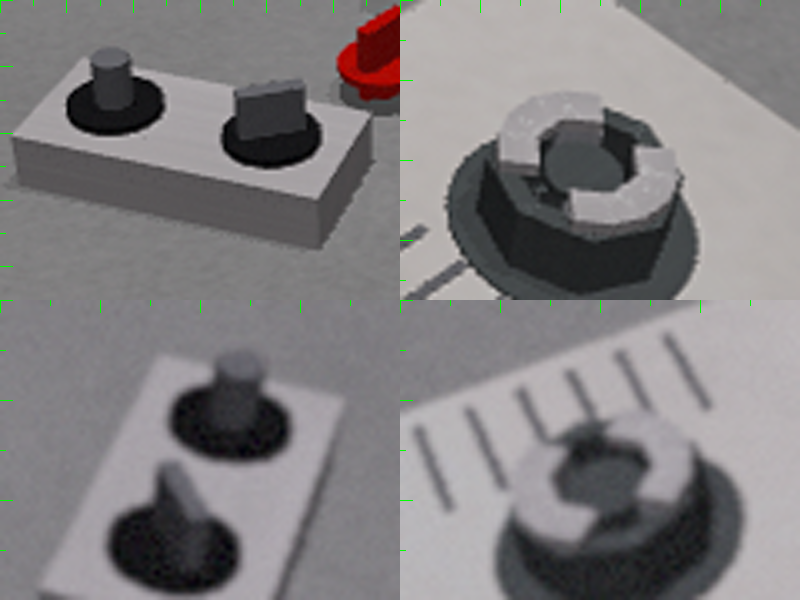

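```bash
python3 - <<'E'
from h import *
S=load("scene0");D=load("side0")
f=lambda t,ox,oy,w:(np.atleast_2d(t)*w/400.+[ox,oy]-.5+.5*w/400)
a=lambda t:f(t,155,160,120); b=lambda t:f(np.array(t)-[400,0],360,275,100); c=lambda t:f(np.array(t)-[0,300],320,155,80); d=lambda t:f(np.array(t)-[400,300],115,225,80)
np.set_printoptions(precision=4,suppress=True)
print("wingtop sc",plane(S,a([[270,87],[236,89],[304,84]]),.08))
print("wingtop sd",plane(D,c([[181,491],[165,463],[197,520]]),.08))
print("flange sc",plane(S,a([[222,133],[321,133]]),.044).mean(0),"sd",plane(D,c([[107,545],[240,550]]),.044).mean(0))
print("dust knob top sc",plane(S,a([111,55]),.08),plane(D,c([240,363]),.08))
print("stand corners sc",plane(S,a([[13,137],[83,57],[372,115],[319,199]]),.04))
print("stand corners sd",plane(D,c([[157,355],[344,402],[42,590]]),.04))
print("rim sc",plane(S,b([[587,157],[640,123],[534,190],[604,96],[675,150],[498,165],[570,215]]),.108))
print("rim sd",plane(D,d([[603,480],[512,480],[694,480],[590,428],[617,520]]),.108))
# sampler top corners from full images
print("samp sc",plane(S,[[391,263],[514,349],[295,325]],.072)); print("samp sd",plane(D,[[83,267],[200,222],[242,291],[105,338]],.072))
E
```

```text
wingtop sc [[ 0.4627 -0.1954  0.08  ]
 [ 0.4776 -0.2103  0.08  ]
 [ 0.4468 -0.1811  0.08  ]]
wingtop sd [[ 0.4613 -0.1917  0.08  ]
 [ 0.4788 -0.204   0.08  ]
 [ 0.4439 -0.1792  0.08  ]]
flange sc [ 0.4615 -0.1971  0.044 ] sd [ 0.4617 -0.1948  0.044 ]
dust knob top sc [[ 0.4981 -0.3001  0.08  ]] [[ 0.4997 -0.2985  0.08  ]]
stand corners sc [[ 0.5637 -0.3269  0.04  ]
 [ 0.4691 -0.3637  0.04  ]
 [ 0.4009 -0.1639  0.04  ]
 [ 0.4921 -0.1314  0.04  ]]
stand corners sd [[ 0.5643 -0.3276  0.04  ]
 [ 0.4685 -0.3602  0.04  ]
 [ 0.4901 -0.1313  0.04  ]]
rim sc [[0.5932 0.2477 0.108 ]
 [0.5662 0.2553 0.108 ]
 [0.6189 0.2401 0.108 ]
 [0.562  0.2392 0.108 ]
 [0.5706 0.2706 0.108 ]
 [0.6163 0.2248 0.108 ]
 [0.6213 0.255  0.108 ]]
rim sd [[0.587  0.2496 0.108 ]
 [0.61   0.2718 0.108 ]
 [0.5639 0.2273 0.108 ]
 [0.612  0.2391 0.108 ]
 [0.5676 0.2563 0.108 ]]
samp sc [[0.4694 0.1653 0.072 ]
 [0.5251 0.3855 0.072 ]
 [0.6823 0.1187 0.072 ]]
samp sd [[0.7022 0.3384 0.072 ]
 [0.6455 0.1121 0.072 ]
 [0.4495 0.1704 0.072 ]
 [0.5371 0.3798 0.072 ]]
```

```bash
cat >> h.py <<'E'
from scipy.spatial.transform import Rotation as R
def go(env,p,yaw):
    s=env.state(); A=np.array(s["tcp_rot"]); c,q=np.cos(np.radians(yaw)),np.sin(np.radians(yaw))
    B=np.array([[c,q,0],[q,-c,0],[0,0,-1.]])
    print("t",round(s["time_s"],2),"tcp",np.round(s["tool_pos"],4),"F",np.round(s["wrist_force"],1),"w",round(s["grip_width"],4))
    print("yaw",round(np.degrees(np.arctan2(A[1,0],A[0,0])),2),"shift mm",np.round(1000*A.T@(np.array(p)-s["tool_pos"]),1),"rotvec",np.round(R.from_matrix(A.T@B).as_rotvec(),4))
E
python3 - <<'E'
from h import *; from bench import env
print(env.tip_reach)
go(env,[.462,-.195,.17],140)
E
```

```text
0.011
t 0.15 tcp [ 0.2588 -0.5958  0.2414] F [0.4 0.9 0.3] w 0.0854
yaw 23.48 shift mm [ 346.1 -286.6   71.9] rotvec [-1.0000e-03 -1.5000e-03 -2.0337e+00]
```

```bash
python3 -m jog '[[40,-33,0,0,0,-0.13],[80,-66,0,0,0,-0.26],[120,-99,0,0,0,-0.39],[160,-132,0,0,0,-0.52],[200,-165,5,0,0,-0.65],[240,-198,15,0,0,-0.78],[280,-231,25,0,0,-0.91],[320,-264,40,0,0,-1.04]]' -1; python3 - <<'E'
from h import *; from bench import env
go(env,[.462,-.195,.17],140)
E
```

```text
time_s: 0.95
tool_pos: [0.4397, -0.2411, 0.2074]
tcp_rot: [[0.115, 0.993, 0.001], [0.993, -0.115, -0.001], [-0.001, 0.001, -1.0]]
wrist_force: [1.5, 0.4, -0.4]
grip_width: 0.0851
grasp_force: 0.0
t 0.95 tcp [ 0.4397 -0.2411  0.2074] F [ 1.5  0.4 -0.4] w 0.0851
yaw 83.37 shift mm [48.4 16.8 37.3] rotvec [ 6.000e-04  1.500e-03 -9.884e-01]
```

```bash
python3 -m jog '[[7,2,5,0,0,-0.14],[14,5,10,0,0,-0.28],[21,7,15,0,0,-0.42],[28,10,20,0,0,-0.56],[36,13,26,0,0,-0.7],[43,15,32,0,0,-0.84],[48,17,37,0,0,-0.98],[48,17,37,0,0,-0.98]]'; python3 - <<'E'
from h import *; from bench import env
d=env.get_image("wrist");pickle.dump(d,open("pics/wrist1.pkl","wb"));cv2.imwrite("pics/wrist1.png",cv2.resize(d["image"],(784,588),interpolation=cv2.INTER_CUBIC))
go(env,[.462,-.195,.17],140)
E
```

```text
time_s: 1.75
tool_pos: [0.4613, -0.1962, 0.1694]
tcp_rot: [[-0.758, 0.652, -0.001], [0.652, 0.758, 0.001], [0.002, -0.0, -1.0]]
wrist_force: [-0.7, -0.5, -0.8]
grip_width: 0.0853
grasp_force: 0.0
t 1.8 tcp [ 0.4613 -0.197   0.1698] F [-0.5  0.2  0.1] w 0.0853
yaw 139.09 shift mm [ 0.8  1.9 -0.2] rotvec [-0.0003 -0.0009 -0.0159]
```

View pics/wrist1.png

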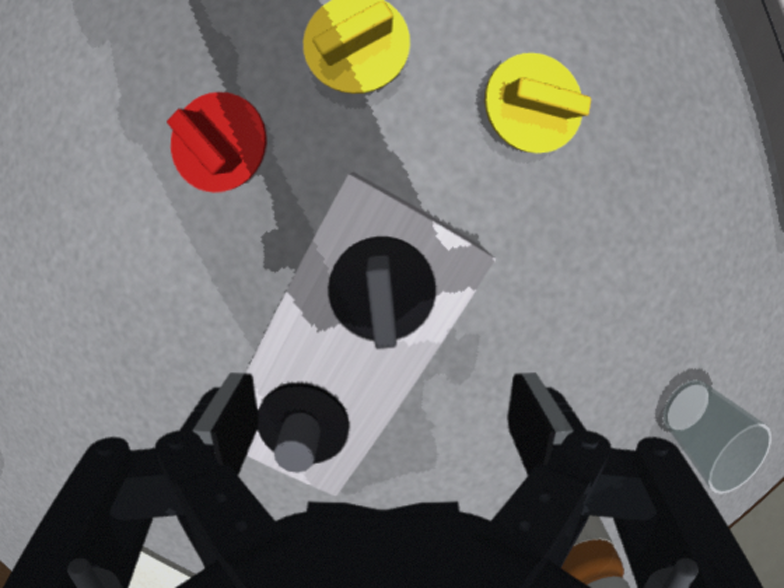

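The wrist view (at 1.4x) shows the flange at x 329–435, y 237–341. The wing's top face runs from about (379,271) to (385,346), and the jaws straddle it near x=383.

```bash
cat >> h.py <<'E'
def fplane(d,px,z):
    px=np.atleast_2d(px).astype(float); K=d["K"]
    v=(px-[K[0,2],K[1,2]])/K[0,0]; r=np.linalg.norm(v,axis=1,keepdims=True)
    r3=np.c_[v/r*np.sin(r),np.cos(r)]@np.array(d["orientation"]).T
    c=np.array(d["xyz"]); return c+r3*((z-c[2])/r3[:,2])[:,None]
E
python3 - <<'E'
from h import *
np.set_printoptions(precision=4,suppress=True)
d=load("wrist1"); f=lambda p,z:fplane(d,(np.array(p)+.5)/1.4-.5,z)
w=f([[379,271],[385,346]],.08);print(w,w.mean(0),np.degrees(np.arctan2(*(w[0]-w[1])[1::-1])),np.linalg.norm(w[0]-w[1]))
q=f([[329,289],[435,289],[382,237],[382,341]],.046);print(q.mean(0),np.linalg.norm(q[0]-q[1]),np.linalg.norm(q[2]-q[3]))
print("dust",f([[302,426]],.046))
print("stand",f([[351,174],[495,260],[337,495]],.04))
# dark top/edge segmentation of wing
g=cv2.cvtColor(d["image"],6); 
np.set_printoptions(linewidth=200); print(g[178:252:4,258:288])
E
```

```text
[[ 0.4461 -0.1861  0.08  ]
 [ 0.4793 -0.2104  0.08  ]] [ 0.4627 -0.1982  0.08  ] 143.71385281624615 0.04111507488425217
[ 0.4624 -0.1981  0.046 ] 0.062372400316518084 0.06394796123645224
dust [[ 0.5    -0.3015  0.046 ]]
stand [[ 0.3999 -0.1678  0.04  ]
 [ 0.4936 -0.1355  0.04  ]
 [ 0.5647 -0.3309  0.04  ]]
[[ 22  25  25  22  25  24  23  25  21  23  25  24  23  24  23  25  23  26  26  23  25  23  25  23  24  23  24  20  23  23]
 [ 24  23  24  22  24  24  24  25  29  28  31  30  30  32  32  33  35  32  32  27  22  24  24  21  21  22  23  21  23  24]
 [ 22  22  25  25  31  41  44  45  45  46  47  47  45  46  46  46  46  46  43  37  27  24  24  21  24  21  26  24  21  22]
 [ 23  23  25  25  35  44  47  46  48  46  46  47  46  46  46  46  47  46  45  41  30  23  23  23  20  24  22  21  20  24]
 [ 23  23  23  41  59  69  72  74  75  76  76  77  77  77  79  79  80  78  74  60  41  26  24  22  21  20  22  23  22  22]
 [ 23  23  24  32  54  72  80  83  83  83  81  83  81  83  82  82  82  81  77  67  52  29  23  21  20  21  23  21  22  23]
 [ 22  21  22  26  48  69  76  81  82  82  81  81  81 
[... 845 characters left out ...]
 74  80  80  80  80  80  81  81  80  80  79  79  76  72  58  38  31  32  31  32  33]
 [ 31  30  32  29  29  26  30  34  53  71  78  79  80  80  81  81  81  80  79  79  78  77  74  62  45  34  30  30  31  31]
 [ 28  32  32  31  30  30  33  34  46  65  75  80  81  80  80  81  78  79  78  81  79  80  76  69  54  35  32  31  31  29]
 [180 164 150 123 103  86  66  57  48  57  71  77  79  79  78  79  80  78  78  80  79  77  77  71  71  98 134 156 185 203]
 [191 192 192 193 195 197 196 196 192 158  82  65  71  75  71  71  75  76  72  69  74  76  74  75 102 155 189 190 190 190]
 [191 194 195 195 194 194 196 194 191 189 189 188 186 183 183 183 183 183 187 189 191 193 194 194 191 190 190 190 191 190]]
```

```bash
python3 - <<'E'
from h import *; from bench import env
go(env,[.4627,-.1978,.060],143.5)
E
```

```text
t 1.8 tcp [ 0.4613 -0.197   0.1698] F [-0.5  0.2  0.1] w 0.0853
yaw 139.09 shift mm [ -1.7   0.3 109.8] rotvec [-0.0002 -0.0009 -0.077 ]
```

```bash
python3 -m jog '[[-2,0,10,0,0,-0.04],[-2,0,30,0,0,-0.08],[-2,0,50,0,0,-0.08],[-2,0,70,0,0,-0.08],[-2,0,85,0,0,-0.08],[-2,0,97,0,0,-0.08],[-2,0,106,0,0,-0.08],[-2,0,110,0,0,-0.08]]'; python3 - <<'E'
from h import *; from bench import env
d=env.get_image("wrist");pickle.dump(d,open("pics/wrist2.pkl","wb"));cv2.imwrite("pics/wrist2.png",d["image"])
go(env,[.4627,-.1978,.060],143.5)
E
```

```text
time_s: 2.6
tool_pos: [0.4628, -0.1988, 0.0596]
tcp_rot: [[-0.806, 0.592, -0.001], [0.592, 0.806, 0.0], [0.001, -0.0, -1.0]]
wrist_force: [0.2, 0.1, 0.2]
grip_width: 0.0851
grasp_force: 0.0
t 2.65 tcp [ 0.4628 -0.1986  0.0594] F [-0.5 -0.4  0.2] w 0.0854
yaw 143.74 shift mm [ 0.5  0.6 -0.6] rotvec [-0.0002 -0.0009  0.0043]
```

View pics/wrist2.png

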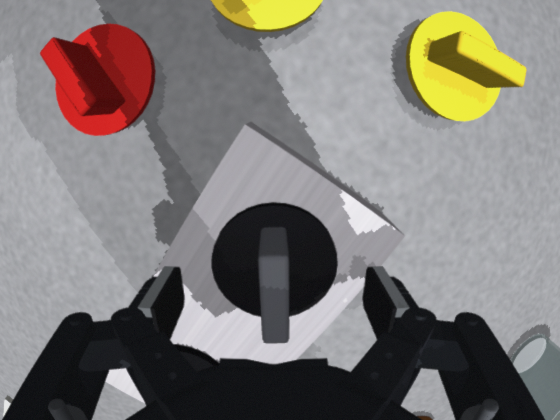

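The wing (x 260–289, y 227–342) is centred between the pads (180 and 368) and aligned with them, so I close the gripper.

```bash
python3 -m jog '[[0,0,0,0,0,0],[0,0,0,0,0,0],[0,0,0,0,0,0],[0,0,0,0,0,0],[0,0,0,0,0,0],[0,0,0,0,0,0],[0,0,0,0,0,0],[0,0,0,0,0,0]]' 1
```

```text
time_s: 3.45
tool_pos: [0.4635, -0.1988, 0.0606]
tcp_rot: [[-0.807, 0.591, 0.001], [0.591, 0.807, -0.0], [-0.001, 0.0, -1.0]]
wrist_force: [-0.3, -0.1, 3.5]
grip_width: 0.011
grasp_force: 58.8
```

```bash
python3 - <<'E'
from h import *; from bench import env
s=env.state();print(s["grasp_force"],s["moment"])
go(env,[.4627,-.1978,.2],143.5)
E
```

```text
58.79162549972534 [0.0561529  0.01984675 0.01850546]
t 3.45 tcp [ 0.4635 -0.1988  0.0606] F [-0.3 -0.1  3.5] w 0.011
yaw 143.8 shift mm [   1.1    0.3 -139.4] rotvec [0.     0.0008 0.0052]
```

```bash
python3 -m jog '[[0,0,-5,0,0,0],[0,0,-15,0,0,0],[0,0,-35,0,0,0],[0,0,-60,0,0,0],[0,0,-85,0,0,0],[0,0,-110,0,0,0],[0,0,-130,0,0,0],[0,0,-140,0,0,0]]'; python3 - <<'E'
from h import *; from bench import env
go(env,[.66,.231,.21],166)
E
```

```text
time_s: 4.25
tool_pos: [0.4639, -0.1989, 0.2026]
tcp_rot: [[-0.807, 0.591, 0.003], [0.591, 0.807, -0.002], [-0.003, 0.0, -1.0]]
wrist_force: [0.7, -0.4, -1.6]
grip_width: 0.0109
grasp_force: 58.3
t 4.25 tcp [ 0.4639 -0.1989  0.2026] F [ 0.7 -0.4 -1.6] w 0.0109
yaw 143.8 shift mm [ 95.6 462.7  -7.6] rotvec [-0.0004  0.0032 -0.3874]
```

```bash
python3 -m jog '[[3,15,0,0,0,-0.02],[8,40,-2,0,0,-0.05],[15,72,-4,0,0,-0.08],[22,105,-5,0,0,-0.12],[29,138,-6,0,0,-0.15],[36,172,-7,0,0,-0.18],[43,206,-8,0,0,-0.2],[50,240,-8,0,0,-0.2]]'; python3 - <<'E'
from h import *; from bench import env
go(env,[.66,.231,.21],166)
E
```

```text
time_s: 5.05
tool_pos: [0.5642, 0.0291, 0.2071]
tcp_rot: [[-0.91, 0.414, -0.002], [0.414, 0.91, 0.002], [0.002, 0.001, -1.0]]
wrist_force: [0.2, 0.1, -0.9]
grip_width: 0.0113
grasp_force: 58.3
t 5.05 tcp [0.5642 0.0291 0.2071] F [ 0.2  0.1 -0.9] w 0.0113
yaw 155.52 shift mm [ -3.5 223.5  -2.7] rotvec [ 0.0008 -0.0022 -0.183 ]
```

```bash
python3 -m jog '[[0,34,0,0,0,-0.03],[-1,68,-1,0,0,-0.06],[-1,102,-1,0,0,-0.09],[-2,136,-2,0,0,-0.12],[-3,170,-2,0,0,-0.15],[-3,200,-3,0,0,-0.18],[-3,218,-3,0,0,-0.18],[-3,223,-3,0,0,-0.18]]'; python3 -m jog '[[0,0,0,0,0,0],[0,0,0,0,0,0],[0,0,0,0,0,0],[0,0,0,0,0,0],[0,0,0,0,0,0],[0,0,0,0,0,0],[0,0,0,0,0,0],[0,0,0,0,0,0]]'; python3 - <<'E'
from h import *; from bench import env
d=env.get_image("wrist");pickle.dump(d,open("pics/wrist3.pkl","wb"));cv2.imwrite("pics/wrist3.png",cv2.resize(d["image"],(784,588),interpolation=cv2.INTER_CUBIC))
go(env,[.66,.231,.21],166)
E
```

```text
time_s: 5.85
tool_pos: [0.6584, 0.2322, 0.2094]
tcp_rot: [[-0.97, 0.242, -0.004], [0.242, 0.97, 0.003], [0.004, 0.002, -1.0]]
wrist_force: [-0.4, 1.0, -1.5]
grip_width: 0.0112
grasp_force: 58.5
time_s: 6.65
tool_pos: [0.6606, 0.2258, 0.2112]
tcp_rot: [[-0.968, 0.249, 0.0], [0.249, 0.968, -0.0], [-0.0, -0.0, -1.0]]
wrist_force: [-1.0, 0.6, -1.3]
grip_width: 0.011
grasp_force: 58.5
t 6.7 tcp [0.6605 0.2258 0.2112] F [-0.3 -0.2 -0.6] w 0.0114
yaw 165.57 shift mm [1.8 4.9 1.2] rotvec [-0.0001  0.     -0.0075]
```

View pics/wrist3.png

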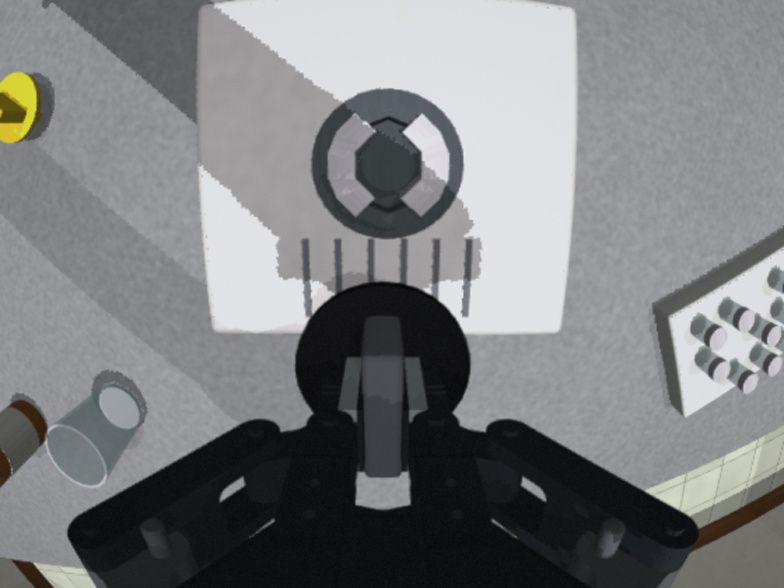

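The socket collar is centred at about (388,165), with its slots pointing straight up and down the image. The held cap's flange spans x 295–469 with its top edge at y=282. The wing is held straight.

```bash
python3 - <<'E'
from h import *; from bench import env
np.set_printoptions(precision=4,suppress=True)
d=load("wrist3"); f=lambda p,z:fplane(d,(np.array(p)+.5)/1.4-.5,z)
q=f([[327,165],[449,165],[388,165],[391,113.5],[389.5,217]],.108);print("rim",q,np.linalg.norm(q[0]-q[1]))
v=q[4]-q[3];print("slot yaw",np.degrees(np.arctan2(v[1],v[0])))
g=f([[312,163],[463,163],[387.5,88],[387.5,238]],.073);print("disk",g.mean(0),g[0]-g[1])
# left/right edges of sampler
e=f([[203,170],[212,328],[576,100],[562,328],[220,330],[555,330]],.072); 
for a,b in((0,1),(2,3)): w=e[b]-e[a];print("edge yaw",np.degrees(np.arctan2(w[1],w[0])))
w=e[5]-e[4];print("edge y-yaw",np.degrees(np.arctan2(w[1],w[0])))
s=env.state();A=np.array(s["tcp_rot"]);p=np.array(s["tool_pos"])
# circle fit of cap flange at its top plane
im=d["image"];z=p[2]-.014
pts=f([[295,362],[297,345],[469,362],[467,345],[382,282],[345,290],[420,290]],z)[:,:2]
M=np.c_[2*pts,np.ones(len(pts))];x=np.linalg.lstsq(M,(pts**2).sum(1),rcond=None)[0];r=np.sqrt(x[2]+x[:2]@x[:2])
print("cap",x[:2],"r",r,"tcp",p,"cap in tool mm",1000*A.T@(np.r_[x[:2],z]-p))
wt=f([[366,470],[399,470],[367,320],[398,320]],p[2]+.02);print("wing in tool",1000*(wt-p)@A)
E
```

```text
rim [[0.5843 0.2148 0.108 ]
 [0.5997 0.2755 0.108 ]
 [0.5924 0.245  0.108 ]
 [0.5669 0.2531 0.108 ]
 [0.6188 0.2391 0.108 ]] 0.06256051889043547
slot yaw -15.052585679404546
disk [0.5917 0.2454 0.073 ] [-0.0219 -0.0864  0.    ]
edge yaw -16.293571074785767
edge yaw -13.628682175080646
edge y-yaw 75.64185067980075
cap [0.6578 0.2253] r 0.03129976680588811 tcp [0.6605 0.2258 0.2112] cap in tool mm [ 2.5813 -1.1431 14.0001]
wing in tool [[-16.9994  -6.0481 -19.9988]
 [-16.9754   4.2278 -20.    ]
 [ 33.2593  -5.0584 -20.0004]
 [ 33.2744   3.0929 -20.0013]]
```

```bash
python3 - <<'E'
from h import *; from bench import env
go(env,[.595,.2462,.155],165.4)
E
```

```text
t 6.7 tcp [0.6605 0.2258 0.2112] F [-0.3 -0.2 -0.6] w 0.0114
yaw 165.57 shift mm [68.6  3.4 56.2] rotvec [-0.0001  0.      0.003 ]
```

```bash
python3 -m jog '[[8,0,0,0,0,0],[20,1,3,0,0,0],[35,2,8,0,0,0],[50,3,15,0,0,0],[62,3,25,0,0,0],[68,3,35,0,0,0],[69,3,40,0,0,0],[69,3,40,0,0,0]]'; python3 -m jog '[[0,0,3,0,0,0],[0,0,6,0,0,0],[0,0,10,0,0,0],[0,0,14,0,0,0],[0,0,16,0,0,0],[0,0,16,0,0,0],[0,0,16,0,0,0],[0,0,16,0,0,0]]'; python3 - <<'E'
from h import *; from bench import env
go(env,[.595,.2462,.128],165.4)
D={n:env.get_image(n) for n in("scene","side")}
for n in D: pickle.dump(D[n],open(f"pics/{n}1.pkl","wb"))
t=[]
for n,x,y in(("scene",347,245),("side",100,205)):
    im=D[n]["image"][y:y+100,x:x+110]; t.append(cv2.resize(im,(400,364),interpolation=cv2.INTER_CUBIC))
cv2.imwrite("pics/mos1.png",np.hstack(t))
E
```

```text
time_s: 7.5
tool_pos: [0.5943, 0.2454, 0.1703]
tcp_rot: [[-0.968, 0.249, -0.001], [0.249, 0.968, -0.001], [0.001, -0.001, -1.0]]
wrist_force: [0.5, 0.1, -1.2]
grip_width: 0.011
grasp_force: 58.5
time_s: 8.3
tool_pos: [0.5946, 0.246, 0.1554]
tcp_rot: [[-0.968, 0.249, 0.0], [0.249, 0.968, 0.0], [-0.0, 0.0, -1.0]]
wrist_force: [0.0, 0.5, -1.5]
grip_width: 0.0114
grasp_force: 58.5
t 8.3 tcp [0.5946 0.246  0.1554] F [ 0.   0.5 -1.5] w 0.0114
yaw 165.57 shift mm [-0.3  0.3 27.4] rotvec [0.0001 0.0003 0.003 ]
```

View pics/mos1.png

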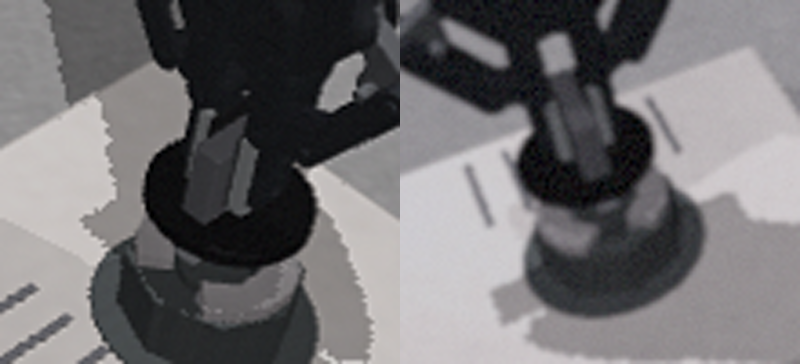

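Both views show the flange level and directly above the collar. I'll check the centring by comparing cap and rim within the same fixed cameras.

```bash
python3 - <<'E'
from h import *
np.set_printoptions(precision=4,suppress=True)
T=np.linspace(0,2*np.pi,90,endpoint=False)
from scipy.optimize import minimize_scalar
# flange: silhouette extremes (left,right,bottom) of 6 mm disc, against projected disc at candidate centre
for n,x,y,ext,c0 in(("scene",347,245,(143,317,266),(.5925,.2455)),("side",100,205,(117,253,206),(.5925,.2455))):
    d=load(n+"1"); best=[]
    e=(np.array(ext)+.5)/(400/110)-.5
    for dx in np.arange(-.008,.0081,.0005):
        for dy in np.arange(-.008,.0081,.0005):
            cx,cy=c0[0]+dx,c0[1]+dy
            P=np.vstack([np.c_[cx+.032*np.cos(T),cy+.032*np.sin(T),T*0+z] for z in(.135,.141)])
            q=proj(d,P); m=np.array([q[:,0].min()-x,q[:,0].max()-x,q[:,1].max()-y])-e
            best.append((np.abs(m).max(),cx,cy,m))
    print(n,min(best,key=lambda b:b[0]))
E
```

```text
scene (np.float64(0.21258495531753852), np.float64(0.5930000000000001), np.float64(0.247), array([-0.1816,  0.2126, -0.1159]))
side (np.float64(0.8383920454303109), np.float64(0.5940000000000001), np.float64(0.247), array([-0.8012,  0.8384, -0.0886]))
```

Scene camera: cap (0.593, 0.247) against rim (0.593, 0.248). They agree within 1 mm, so I descend in steps and watch the force.

```bash
python3 -m jog '[[0,0,3,0,0,0],[0,0,6,0,0,0],[0,0,9,0,0,0],[0,0,12,0,0,0],[0,0,14,0,0,0],[0,0,14,0,0,0],[0,0,14,0,0,0],[0,0,14,0,0,0]]'
```

```text
time_s: 9.2
tool_pos: [0.5945, 0.2459, 0.1412]
tcp_rot: [[-0.968, 0.249, 0.0], [0.249, 0.968, -0.0], [-0.0, -0.0, -1.0]]
wrist_force: [-0.1, -0.1, -1.3]
grip_width: 0.011
grasp_force: 58.7
```

```bash
python3 -m jog '[[0,0,2,0,0,0],[0,0,4,0,0,0],[0,0,6,0,0,0],[0,0,8,0,0,0],[0,0,9,0,0,0],[0,0,10,0,0,0],[0,0,10,0,0,0],[0,0,10,0,0,0]]'
```

```text
time_s: 10.0
tool_pos: [0.5948, 0.2461, 0.1323]
tcp_rot: [[-0.968, 0.249, 0.001], [0.249, 0.968, -0.0], [-0.001, 0.0, -1.0]]
wrist_force: [-2.7, -1.4, 6.7]
grip_width: 0.0109
grasp_force: 59.6
```

```bash
python3 -m jog '[[0,0,1,0,0,0],[0,0,2,0,0,0],[0,0,3,0,0,0],[0,0,4,0,0,0],[0,0,5,0,0,0],[0,0,6,0,0,0],[0,0,6,0,0,0],[0,0,6,0,0,0]]'
```

```text
time_s: 10.8
tool_pos: [0.5948, 0.2461, 0.1286]
tcp_rot: [[-0.968, 0.249, 0.002], [0.249, 0.968, -0.001], [-0.002, -0.001, -1.0]]
wrist_force: [-6.4, -4.4, 18.2]
grip_width: 0.0111
grasp_force: 61.3
```

Contact is at 18 N with some lateral load, so I relieve the side load before judging whether the flange is flush.

```bash
python3 -m jog '[[0.5,-0.5,0,0,0,0],[1,-1,0,0,0,0],[1,-1,0,0,0,0],[1,-1,0.5,0,0,0],[1,-1,1,0,0,0],[1,-1,1,0,0,0],[1,-1,1,0,0,0],[1,-1,1,0,0,0]]'; python3 -c "
from bench import env;s=env.state();print(s['moment'],s['tcp_rot'][:,2])"
```

```text
time_s: 11.6
tool_pos: [0.5947, 0.2461, 0.1286]
tcp_rot: [[-0.968, 0.249, 0.005], [0.249, 0.968, 0.001], [-0.004, 0.002, -1.0]]
wrist_force: [-4.5, -3.0, 19.6]
grip_width: 0.0111
grasp_force: 61.7
[-0.66502968  1.23445799  0.01386048] [ 4.53979129e-03  5.24706331e-04 -9.99989557e-01]
```

```bash
python3 - <<'E'
from h import *; from bench import env
t=[]
for n,x,y in(("scene",362,265),("side",110,220)):
    d=env.get_image(n);pickle.dump(d,open(f"pics/{n}2.pkl","wb"))
    t.append(cv2.resize(d["image"][y:y+80,x:x+80],(400,400),interpolation=cv2.INTER_CUBIC))
    P=lambda z:proj(d,np.c_[.593+.032*np.cos(T),.2468+.032*np.sin(T),T*0+z])
    T=np.linspace(0,6.28,90)
    print(n,[((P(z)[:,1].max()-y)*5).round(1) for z in(.114,.115,.116,.118)],"flange-top bottom row for heights")
cv2.imwrite("pics/mos2.png",cv2.convertScaleAbs(np.hstack(t),alpha=1.6,beta=15))
E
```

```text
scene [np.float64(315.7), np.float64(313.2), np.float64(310.8), np.float64(305.8)] flange-top bottom row for heights
side [np.float64(248.5), np.float64(246.6), np.float64(244.6), np.float64(240.8)] flange-top bottom row for heights
```

View pics/mos2.png

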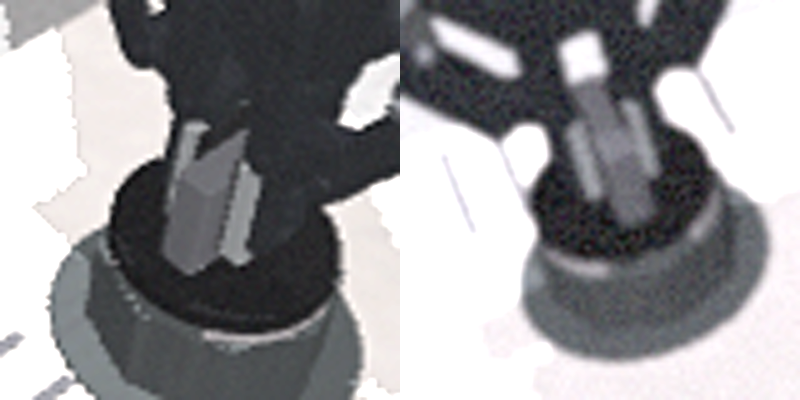

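The flange's lower edge sits at about row 330 in the scene view (330.7 predicted if flush) and about 260 in the side view (260.2 predicted), so it looks flush. I'll confirm by checking that pushing further doesn't lower it.

```bash
python3 -m jog '[[0,0,0.5,0,0,0],[0,0,1,0,0,0],[0,0,1.5,0,0,0],[0,0,2,0,0,0],[0,0,2,0,0,0],[0,0,2,0,0,0],[0,0,2,0,0,0],[0,0,2,0,0,0]]';python3 -c "
from bench import env;s=env.state();print(s['moment'],s['tool_pos'],s['tcp_rot'][:,2])"
```

```text
time_s: 12.5
tool_pos: [0.5947, 0.2461, 0.1286]
tcp_rot: [[-0.968, 0.25, 0.005], [0.25, 0.968, -0.0], [-0.005, 0.001, -1.0]]
wrist_force: [-7.5, -6.1, 30.6]
grip_width: 0.0111
grasp_force: 63.2
[-1.13830397  2.03198791  0.03204295] [0.59474525 0.24607041 0.1285673 ] [ 5.11984667e-03 -2.03188312e-04 -9.99986873e-01]
```

Pushing 11 N harder moved z by 0 mm, so this is a hard stop and the flange is flush at z=0.1286. Now I turn clockwise (+ tool z) under pressure, compensating for the cap axis lying about 2 mm along tool x.

```bash
python3 -m jog '[[0.3,-0.7,0,0,0,0.1],[0.6,-1.2,0,0,0,0.2],[0.8,-1.5,0,0,0,0.3],[0.9,-1.7,0,0,0,0.4],[1,-1.9,0,0,0,0.5],[1,-2.1,0,0,0,0.6],[1.2,-2.2,0,0,0,0.7],[1.3,-2.4,0,0,0,0.8]]';python3 -c "
from bench import env;import numpy as np;s=env.state();r=s['tcp_rot'];print(s['moment'],s['tool_pos'],r[:,2],np.degrees(np.arctan2(r[1,0],r[0,0])))"
```

```text
time_s: 13.3
tool_pos: [0.5948, 0.2446, 0.1287]
tcp_rot: [[-0.493, 0.87, 0.009], [0.87, 0.493, 0.002], [-0.003, 0.009, -1.0]]
wrist_force: [-2.0, -3.2, 25.7]
grip_width: 0.0112
grasp_force: 62.3
[-0.73622605  0.96012517  0.25405693] [0.59482593 0.24455085 0.12865897] [ 0.00940107  0.00180354 -0.99995418] 119.52368928796483
```

```bash
python3 -m jog '[[0,-0.2,0,0,0,0.12],[0,-0.5,0,0,0,0.24],[0.1,-0.7,0,0,0,0.36],[0.2,-0.9,0,0,0,0.48],[0.4,-1.1,0,0,0,0.6],[0.5,-1.3,0,0,0,0.72],[0.6,-1.4,0,0,0,0.81],[0.6,-1.4,0,0,0,0.81]]';python3 -c "
from bench import env;import numpy as np;s=env.state();r=s['tcp_rot'];print(s['moment'],s['tool_pos'],r[:,2],np.degrees(np.arctan2(r[1,0],r[0,0])))"
```

```text
time_s: 14.1
tool_pos: [0.5931, 0.2444, 0.1286]
tcp_rot: [[0.288, 0.957, 0.009], [0.958, -0.288, 0.002], [0.004, 0.008, -1.0]]
wrist_force: [-2.0, -3.0, 24.0]
grip_width: 0.0113
grasp_force: 62.2
[-0.56016774  1.09368178  0.1140824 ] [0.59313108 0.24437378 0.12863104] [ 0.00917818  0.00189601 -0.99995608] 73.24302757611134
```

```bash
python3 -m jog '[[0,0,0,0,0,0.02],[0,0,0,0,0,0.02],[0,0,0,0,0,0.02],[0,0,0,0,0,0.02],[0,0,0,0,0,0.02],[0,0,0,0,0,0.02],[0,0,0,0,0,0.02],[0,0,0,0,0,0.02]]'; python3 - <<'E'
from h import *; from bench import env
t=[]
for n,x,y in(("scene",362,265),("side",110,220)):
    d=env.get_image(n); t.append(cv2.resize(d["image"][y:y+80,x:x+80],(400,400),interpolation=cv2.INTER_CUBIC))
w=env.get_image("wrist")["image"]
cv2.imwrite("pics/mos3.png",np.vstack([cv2.convertScaleAbs(np.hstack(t),alpha=1.6,beta=15),cv2.resize(w[200:340,140:420],(800,400))])[:600])
r=env.state()["tcp_rot"];print(np.degrees(np.arctan2(r[1,0],r[0,0])),env.state()["moment"])
E
```

```text
time_s: 14.9
tool_pos: [0.593, 0.2444, 0.1286]
tcp_rot: [[0.305, 0.952, 0.009], [0.952, -0.305, 0.002], [0.005, 0.008, -1.0]]
wrist_force: [-2.3, -2.0, 24.8]
grip_width: 0.0112
grasp_force: 62.6
72.23742997762727 [-0.59530983  1.08497667  0.4059787 ]
```

View pics/mos3.png

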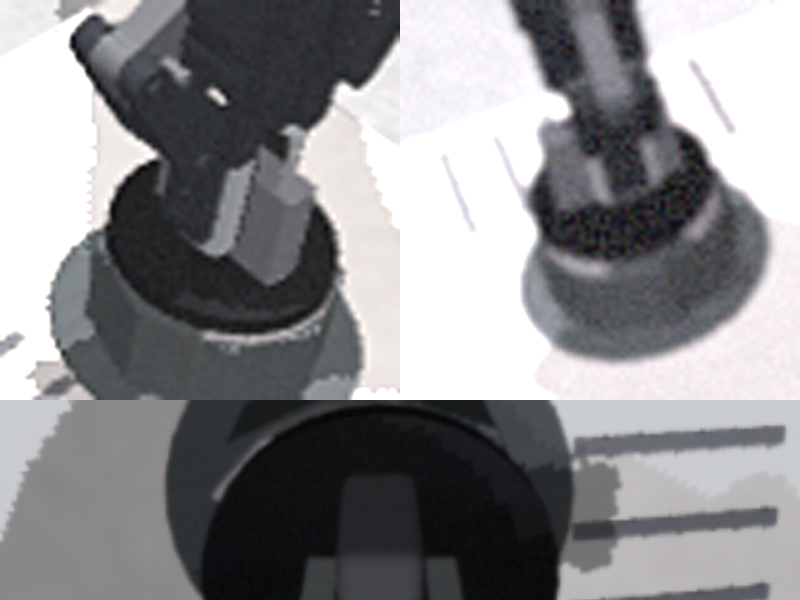

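The wing has turned a quarter turn with the gripper and still sits straight in the pads. The flange's lower edge is still at row 330/260, so it is flush, held at about 25 N. Handing in.

```bash
python3 -c "
from bench import env;print(env.sign_off())"
```

```text
the job is handed in; nothing more can be done
None
```

I pressed the cap flush into the socket, turned it about 93° clockwise, and handed the job in at about 15 s, still gripping it and holding it down with about 25 N; the verdict was not shown.

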